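Set out a kart chain drive for reassembly

ROBOT

A 6-joint arm with a two-finger parallel gripper is mounted at the origin on the work surface. World frame = base frame: x ahead of the robot, y to its left, z up, the work surface at z = 0. Lengths are in m, angles in rad, forces in N, time in s.
With the tool pointing down it reaches from about 0.35 to 0.975 m from the base axis. Payload 7.1 kg.
Tool frame: the origin (TCP) lies at the very end of the fingers, on their centre line; the grasp point (between the pads) lies env.pinch_z behind it (env.pinch_z is the distance from the TCP to the grasp point, in m); x points along the fingers, y is the direction in which the jaws open and shut, and the axes are right-handed (so a half turn about x gives the same grasp; the last joint's range is limited). The gripper opens to 88 mm and grips with 3 to 60 N. Pads are 20 mm wide; open, the fingers measure 115 mm over their backs; the gripper's body (75 mm by 178 mm) begins 61 mm behind the grasp point.
Start: joints at [1.11, 0.423, 1.63, -0, 1.089, -0.019], TCP at [0.267, 0.565, 0.223] pointing down, gripper open.
Joint ranges: [-3, 3], [-0.9, 2.11], [0.09, 2.58], [-1.31, 4.45], [0.11, 2.69], [-2.54, 2.54]. Speed limits (rad/s): [2.39, 2.39, 3.01, 3.14, 3.14, 3.14].

INTERFACE

Orientations are given as a unit quaternion [w, x, y, z].
In Python, from station import env gives the robot as it stands.
- The arm moves only by the tool drive_tool, never from a script. Its argument "deltas" is a list of rows, each an object with "claw": the opening in per cent of the stroke, from 0 (shut) to 100 (fully open); "slide": the shift along the tool's x, y, z in mm, a list of three; "delta_rot": the turn, a rotation vector about the tool's x, y, z in rad, a list of three. A call has 1 to 10 rows; each row shifts and turns the commanded pose from where the row before left it, along the tool's axes as they then stand; what a row does not reach is not made up. A row lasts 1/12 s, in which the tool goes at most 41.7 mm and 7.16 degrees, less where a joint would pass 70% of its speed; a pose out of reach is approached as far as the arm can. A call is refused whole if a number of a shift passes 41.7 or a number of a turn 0.125, either way. A call with a gripper value outside its range is refused whole. The fingers move at their own pace and stop on an object; "force" is the grip in N (left out, the last holds). Time passes only in rows, so rows that do not move let the fingers close. It gives the time, the measured TCP pose, the force and the opening at its end, in the units of the state.
- env.get_state(): the state, without advancing time (a new reading comes with each control period).
- env.camera(name): name is "side" or "top"; returns a dict with "color" (420x560x3 uint8, red, green, blue), "mtx" (3x3 intrinsics, pixels), "k1" (the pictures are not rectified: a ray, as slopes to the right and down, at radius r is drawn at 1 + k1 r^2 times it, then the intrinsics apply), "pose" (4x4, takes a point from camera to world coordinates). Camera axes: x right, y down, z forward; pixel columns grow to the right and rows downward; lengths in m; the calibration is good to about 2 mm. A picture is of the moment at which its call begins. There is no depth.
- env.finish_job(): hands the job in, once; it reports no verdict.
The state is a dict: "time": time; "joint_positions": joint angles; "qd": joint speeds; "joint_torque": joint torques, N m; "eef_pos": TCP position; "tcp_rot": TCP orientation; "contact_force": force on the tool from outside, world axes, zero at the start; "moment": the same for the moment, N m; "gripper_width": finger opening in m.
Only numpy, scipy, OpenCV 4.12 (cv2) and the standard library are available. Lean on these libraries where they do the work, as an engineer would, in place of code of your own. Each camera call takes 0.05 s, during which the arm holds its last target. There are 200 camera calls.

TASK

Set the chain drive's parts out for reassembly. Thread the large sprocket onto the post of the wooden spindle stand and then the small sprocket on top of it, both boss up and fully down; lay the chain guide flat on the steel carrier bar, midway between the pillow block and the round flange bearing; and lay the shaft collar flat on the bench behind the pillow block (on the side away from the robot), opposite the middle of its long face with about 40 mm between them. Let go of everything and leave the glass jar standing where it is.

Things in the scene. Friction and masses are not known exactly. Their poses are not given: they have to be found in the camera images.
- large_sprocket: Loose bare-steel chain sprocket, the larger of the two, lying boss up: toothed disc 84 mm in diameter over the teeth and 7 mm thick, with a round boss 42 mm in diameter on top; 29 mm tall in all, through bore 24 mm, about 0.4 kg. Origin: centre of its underside; z up along the bore. Grip it by the boss.
- small_sprocket: Loose bare-steel chain sprocket, the smaller of the two, lying boss up: disc 60 mm in diameter and 7 mm thick, boss 34 mm in diameter on top; 27 mm tall in all, through bore 24 mm, about 0.2 kg. Origin: centre of its underside; z up along the bore.
- collar: Loose steel shaft collar, a plain ring lying flat: outer diameter 40 mm, bore 20 mm, 18 mm tall, with a narrow dark clamping slit across one side; about 0.1 kg. Origin: centre of its underside; z up.
- chain_guide: Loose black plastic chain guide, a straight channel block open at the top: 70 mm long (its x), 30 mm wide (its y), 24 mm tall, with a groove 16 mm wide along its length; 70 g. Origin: centre of its underside.
- carrier: Fixed flat dark steel bar lying on the bench, 400 mm long (its y), 70 mm wide (its x), 6 mm thick; the two bearings stand on it 140 mm either side of its middle, in either order. Origin: centre of its underside, so the point midway between the bearings is at this origin, 6 mm up on its top face.
- pillow_block: Fixed grey two-footed pillow block bearing bolted on the carrier bar: foot 124 mm long (its y, along the bar) and 40 mm thick (its x), round-topped housing, 60 mm tall. Origin: centre of its underside, 6 mm above the bench; its x axis points away from the robot, square to its long face. The collar's place has its centre 80 mm along that axis, on the bench beyond the bar.
- flange_bearing: Fixed grey round flange bearing bolted face-up on the carrier bar: flange 76 mm in diameter, 12 mm thick, three bolt heads, hub 50 mm in diameter, 34 mm tall in all. Origin: centre of its underside, 6 mm above the bench.
- spindle_stand: Fixed wooden block 90 x 90 mm, 18 mm thick, with an upright steel post 14 mm in diameter rising 60 mm from the middle of its top (post top 78 mm above the bench, its last 6 mm tapered). Origin: centre of the block's underside, on the post's axis. The large sprocket seats on the block, 18 mm above the bench; the small one then seats on its boss, 47 mm above the bench.
- jar: Glass jar with a steel lid, a bystander standing behind the carrier bar: 54 mm in diameter, 65 mm tall. Origin: centre of its underside.

How it is judged:
At the end, for the whole second after the job is handed in: Large sprocket seated on the stand, small one seated on it (heights within 4 mm, 9 mm of the post axis), bosses up; guide upright on the bar within 15 mm of midway; collar flat, 80 mm behind the pillow block's centre, within 15 mm each way; jar upright within 30 mm of its start; all at rest (horizontal distance between each of large_sprocket, small_sprocket and spindle_stand below 0.009 m and z of large_sprocket in the frame of spindle_stand between 0.014 and 0.022 m and angle between each of large_sprocket, small_sprocket, chain_guide, jar's own z axis and vertical below 0.1 rad and z of small_sprocket in the frame of spindle_stand between 0.043 and 0.051 m and horizontal distance between chain_guide and carrier below 0.015 m and z of chain_guide in the frame of carrier between 0.003 and 0.01 m and x of collar in the frame of pillow_block between 0.065 and 0.095 m and y of collar in the frame of pillow_block between -0.015 and 0.015 m and distance of jar from where it was at the start of the episode below 0.03 m and linear speed of each of large_sprocket, small_sprocket, chain_guide, collar below 0.02 m/s and ((angle between collar's own z axis and vertical below 0.1 rad and height (world z) of collar between -0.005 and 0.005 m) or (angle between collar's own z axis and vertical above 3.04 rad and height (world z) of collar between 0.013 and 0.023 m))); the robot touches nothing.
It fails at once if the glass jar is knocked over (angle between jar's own z axis and vertical above 0.5 rad).
It also fails if it takes over 109 s, if anything falls off the work surface, if the arm or the gripper's body presses on something with over 40 N, if the wrist force passes 120 N, or if a joint passes its speed limit or range.

## Working session

There is one attempt and no reset: what is moved stays moved. The work goes in short steps, Python scripts to look and compute and a tool call to move; the robot and the scene stay as the last step left them, time stands still between calls to the robot, and variables do not carry over. Pictures are saved under pics/ and viewed, about 12 in all and at most 16, crops included, and the job is handed in when it is done.

Besides the shell and the picture viewer there is one more tool, called after ">>>" in YAML: its name, and indented under it one key for each argument. drive_tool: Moves the arm, as the interface text tells. Its arguments: {"type":"object","properties":{"deltas":{"type":"array","items":{"type":"object","properties":{"claw":{"type":"number"},"slide":{"type":"array","items":{"type":"number"}},"delta_rot":{"type":"array","items":{"type":"number"}}}}},"force":{"type":"number"}},"required":["deltas"]}

```bash
mkdir -p pics; ls
python3 - <<'E'
from station import env
import cv2
print(env.get_state(), env.pinch_z)
for n in ("side","top"):
    c=env.camera(n); cv2.imwrite(f"pics/{n}0.png",c["color"][:,:,::-1]); print(n,c["mtx"].tolist(),c["k1"],c["pose"].round(4).tolist())
E
```

```text
pics
{'time': 0.0, 'joint_positions': array([ 1.11000323e+00,  4.23806697e-01,  1.63072605e+00, -3.27441618e-08,
        1.08863259e+00, -1.90036568e-02]), 'qd': array([ 0.00104883,  0.0007694 ,  0.00313321, -0.0001523 ,  0.00243993,
       -0.00146794]), 'joint_torque': array([-2.82794990e-04, -5.44623435e+01, -2.73669595e+01,  6.43884321e-02,
        2.27230776e-02, -1.45501899e-04]), 'eef_pos': array([0.26694077, 0.56447543, 0.22190887]), 'tcp_rot': array([ 0.68979305,  0.15438884,  0.69005725, -0.15546905]), 'contact_force': array([-0.06846482,  1.39597233,  0.2526947 ]), 'moment': array([ 0.00050748,  0.00763203, -0.00577205]), 'gripper_width': 0.08801361457698853} 0.0187
side [[469.69239285669585, 0.0, 275.74979944553894], [0.0, 469.69239285669585, 201.1122618386873], [0.0, 0.0, 1.0]] 0.01878902484732039 [[0.9451, -0.2151, 0.2462, 0.3312], [-0.3264, -0.6647, 0.6721, -0.6639], [0.0191, -0.7155, -0.6984, 0.7265], [0.0, 0.0, 0.0, 1.0]]
top [[406.2542399528251, 0.0, 273.3744768807096], [0.0, 406.2542399528251, 201.15070385508872], [0.0, 0.0, 1.0]] 0.00820023184988797 [[-0.0085, -0.9977, 0.0674, 0.4896], [-1.0, 0.0083, -0.0026, -0.0099], [0.002, -0.0674, -0.9977, 1.1368], [0.0, 0.0, 0.0, 1.0]]
```

View pics/top0.png

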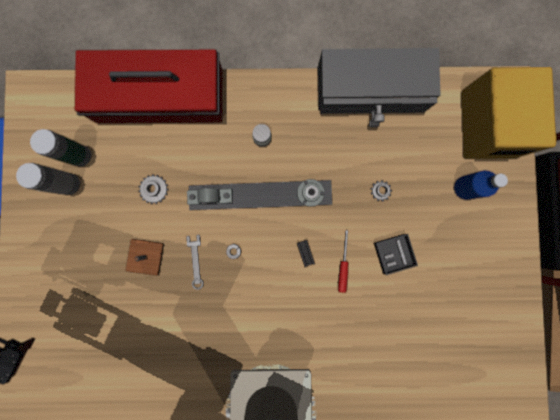

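View pics/side0.png

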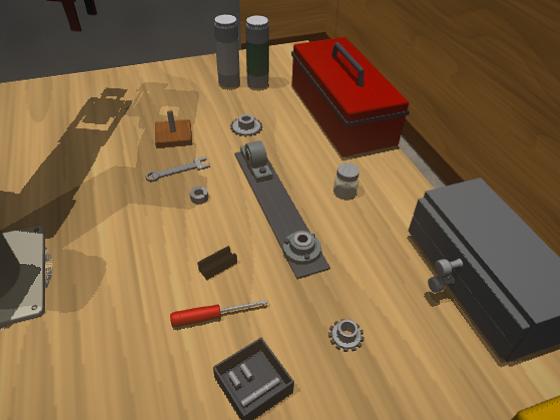

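The top view shows the large sprocket at (153,188), stand at (144,257), collar at (234,251), guide at (306,253), small sprocket at (381,190), bar from (190,197) to (331,192) with the pillow block on its left at (209,195) and the flange at (311,191), and the jar at (262,134). The side view agrees. Next I'll enlarge both for precise pixels.

Run:
```python
import cv2
t=cv2.imread("pics/top0.png"); s=cv2.imread("pics/side0.png")
def crop(im,x0,y0,x1,y1,k,f):
    o=cv2.resize(im[y0:y1,x0:x1],None,fx=k,fy=k,interpolation=cv2.INTER_CUBIC)
    for x in range(x0-x0%-10,x1,10): cv2.line(o,((x-x0)*k,0),((x-x0)*k,4 if x%50 else 14),(0,255,255),1)
    for y in range(y0-y0%-10,y1,10): cv2.line(o,(0,(y-y0)*k),(4 if y%50 else 14,(y-y0)*k),(0,255,255),1)
    return o
import numpy as np
a=crop(t,120,120,255,280,3,0); b=crop(t,270,120,400,280,3,0)
cv2.imwrite("pics/t1.png",np.hstack([a,b])[:480])
a=crop(s,140,90,280,285,3,0); b=crop(s,250,160,375,355,3,0)
cv2.imwrite("pics/s1.png",np.hstack([a,b]))
```

```text
(no output)
```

View pics/t1.png

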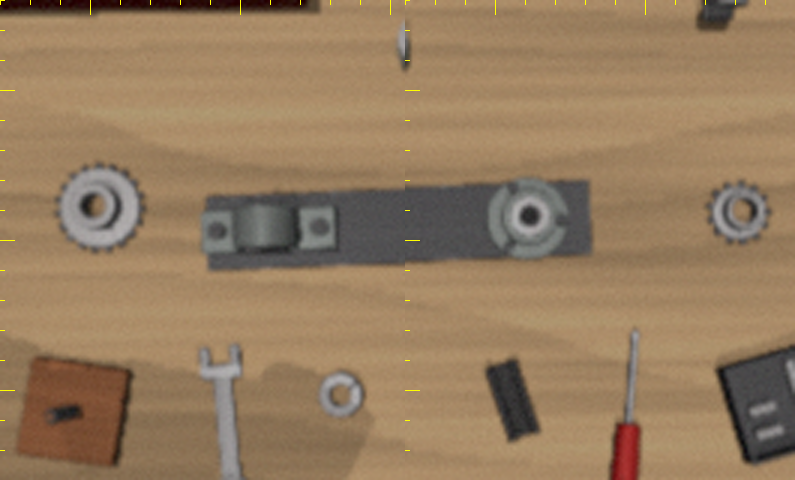

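View pics/s1.png

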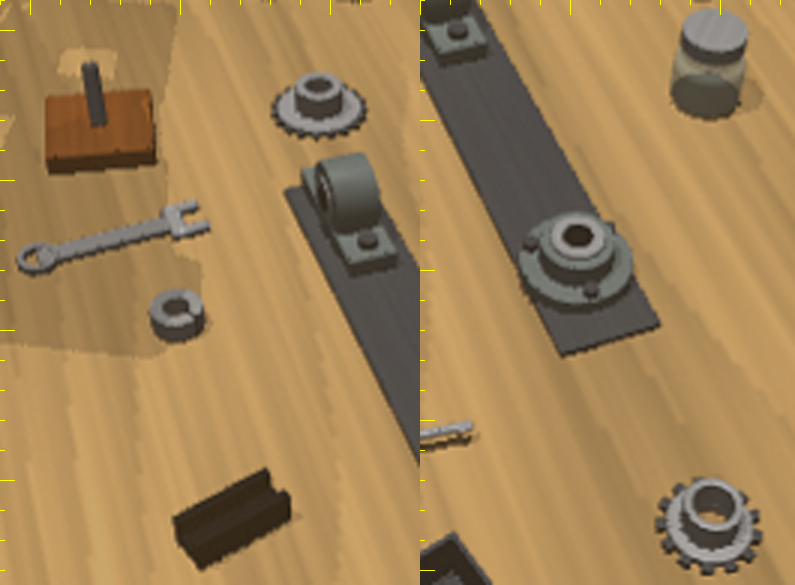

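Crops show: bar corners at top-view px (189,186),(332,180),(332,205),(189,210); collar (234,251), guide (306,253), stand top centre (145,257), large disc (153,189), small disc (382,191). In the side view: large boss top (246.5,119), small boss top (348,327), collar top (199,192), post top (170,111).

```bash
cat > h.py <<'E'
import numpy as np, cv2
from scipy.spatial.transform import Rotation as R
from station import env
CAL={"side":([469.692,275.750,201.112],0.018789,[[0.9451,-0.2151,0.2462,0.3312],[-0.3264,-0.6647,0.6721,-0.6639],[0.0191,-0.7155,-0.6984,0.7265]]),
"top":([406.254,273.374,201.151],0.0082,[[-0.0085,-0.9977,0.0674,0.4896],[-1.0,0.0083,-0.0026,-0.0099],[0.002,-0.0674,-0.9977,1.1368]])}
def world(n,uv,z):
    (f,cx,cy),k,P=CAL[n]; P=np.array(P)
    K=np.array([[f,0,cx],[0,f,cy],[0,0,1.]])
    a=cv2.undistortPoints(np.array([[uv]],float),K,np.array([k,0,0,0.]))[0,0]
    d=P[:,:3]@[a[0],a[1],1]; return (P[:,3]+d*(z-P[2,3])/d[2])[:2]
def need(x,y,z,yaw=None):
    """move in tool axes (mm) to the world point and turn about tool x; yaw = jaw direction in the world (rad)"""
    s=env.get_state(); q=s["tcp_rot"]; r=R.from_quat([q[1],q[2],q[3],q[0]]); M=r.as_matrix()
    w=np.array([x,y,z])-s["eef_pos"]
    j=np.arctan2(M[1,1],M[0,1]); tilt=M.T@np.cross(M[:,0],[0,0,-1])
    o=f"t {s['time']:.2f} pos {s['eef_pos'].round(4)} jaw {j:.3f} tilt {tilt.round(4)} slide {(M.T@w*1e3).round(1)}"
    if yaw is not None:
        d=(j-yaw+np.pi/2)%np.pi-np.pi/2   # tool x is down: positive turn about it lowers the yaw
        o+=f" turn_x {d:.3f} j6 {s['joint_positions'][5]:.2f}"
        M2=M@R.from_rotvec([d,0,0]).as_matrix(); o+=f" slide_after_turn {(M2.T@w*1e3).round(1)}"
    print(o)
E
python3 - <<'E'
from h import *
for n,c,uv,z in [("large","top",(153.3,189),.007),("large","side",(246.5,119),.029),("small","top",(381.7,190.7),.007),("small","side",(348,327),.027),
 ("collar","top",(234,251.3),.018),("collar","side",(199.2,192),.018),("guide","top",(306,253.3),.024),("guide","side",(218,259),.024),
 ("stand","top",(145,257.2),.018),("post","top",(137.3,258.7),.078),("post","side",(170.3,111.3),.078),
 ("flange","top",(311.3,191.5),.04),("flange","side",(302.5,239),.04),("jar","top",(262,134),.065)]:
    print(n,c,world(c,uv,z).round(4))
C=[world("top",p,.006) for p in [(189,185.7),(331.7,180),(332.3,204.7),(189.3,210)]]
print(np.round(C,4),np.mean(C,0).round(4), [np.linalg.norm(C[i]-C[i-1]).round(4) for i in range(4)])
print([world("side",p,.006).round(4) for p in [(235,153.3),(297.7,278.3),(329.7,267.3)]])
g=[world("top",p,.024) for p in [(270+(u-405)/3,120+v/3) for u,v in [(487,367),(517,358),(540,432),(510,441)]]]
print("guide",np.round(g,4)); need(.5,.3,.15,0)
E
```

```text
large top [0.6027 0.3218]
large side [0.6043 0.3176]
small top [ 0.5926 -0.3156]
small side [ 0.5944 -0.3136]
collar top [0.4285 0.0961]
collar side [0.4305 0.0967]
guide top [ 0.4218 -0.1004]
guide side [ 0.4234 -0.1026]
stand top [0.4147 0.339 ]
post top [0.4151 0.3401]
post side [0.4176 0.3352]
flange top [ 0.5891 -0.1158]
flange side [ 0.5882 -0.1184]
jar top [0.7422 0.0162]
[[ 0.6112  0.2226]
 [ 0.624  -0.1767]
 [ 0.5547 -0.1771]
 [ 0.5433  0.2214]] [0.5833 0.0226] [np.float64(0.068), np.float64(0.3995), np.float64(0.0693), np.float64(0.3986)]
[array([0.545 , 0.2183]), array([ 0.5566, -0.1797]), array([ 0.6245, -0.1748])]
guide [[ 0.4517 -0.0772]
 [ 0.4596 -0.1046]
 [ 0.3927 -0.1244]
 [ 0.3848 -0.0972]]
t 0.10 pos [0.267  0.5646 0.222 ] jaw 1.129 tilt [0.     0.     0.0013] slide [  72.2 -139.4  323.7] turn_x 1.129 j6 -0.02 slide_after_turn [ 72.2 233.  264.5]
```

Both cameras agree to within 2–4 mm, and the sizes check: bar 399×69 mm, and the flange lands where the bar says it should. First I'll move over the large sprocket at about (0.6035, 0.3197).

>>> drive_tool:
  deltas:
    - {"claw": 100, "slide": [5, -8, 40]}
    - {"slide": [10, -8, 40]}
    - {"slide": [10, -8, 40]}
    - {"slide": [10, -8, 40]}
    - {"slide": [10, -8, 40]}
    - {"slide": [10, -8, 40]}
    - {"slide": [10, -8, 40]}
    - {"slide": [10, -8, 40]}
    - {"slide": [10, -8, 40]}
    - {"slide": [10, -6, 40]}
  force: 40

```text
invalid input
```

```bash
python3 -c "
from h import *
need(.6035,.3197,.06)"
```

```text
t 0.10 pos [0.267  0.5646 0.222 ] jaw 1.129 tilt [0.     0.     0.0013] slide [162.1 -77.3 408.9]
```

>>> drive_tool:
  deltas:
    - {"claw": 100, "slide": [5, -8, 38], "delta_rot": [0, 0, 0]}
    - {"claw": 100, "slide": [10, -8, 38], "delta_rot": [0, 0, 0]}
    - {"claw": 100, "slide": [10, -8, 38], "delta_rot": [0, 0, 0]}
    - {"claw": 100, "slide": [10, -8, 38], "delta_rot": [0, 0, 0]}
    - {"claw": 100, "slide": [10, -8, 38], "delta_rot": [0, 0, 0]}
    - {"claw": 100, "slide": [10, -8, 38], "delta_rot": [0, 0, 0]}
    - {"claw": 100, "slide": [10, -8, 38], "delta_rot": [0, 0, 0]}
    - {"claw": 100, "slide": [10, -8, 38], "delta_rot": [0, 0, 0]}
    - {"claw": 100, "slide": [10, -8, 38], "delta_rot": [0, 0, 0]}
    - {"claw": 100, "slide": [10, -5, 38], "delta_rot": [0, 0, 0]}
  force: 40

```text
time: 0.93
eef_pos: [0.5786, 0.331, 0.1267]
tcp_rot: [0.69, 0.155, 0.69, -0.155]
contact_force: [0.1, 0.6, -0.0]
gripper_width: 0.0876
```

```bash
python3 -c "
from h import *
need(.6035,.3197,.06)"
```

```text
t 0.93 pos [0.5786 0.331  0.1267] jaw 1.129 tilt [-0.     -0.0007  0.001 ] slide [66.7  0.5 27.4]
```

>>> drive_tool:
  deltas:
    - {"claw": 100, "slide": [10, 0, 20], "delta_rot": [0, 0, 0]}
    - {"claw": 100, "slide": [20, 0, 7], "delta_rot": [0, 0, 0]}
    - {"claw": 100, "slide": [15, 0, 0], "delta_rot": [0, 0, 0]}
    - {"claw": 100, "slide": [0, 0, 0], "delta_rot": [0, 0, 0]}

```text
time: 1.27
eef_pos: [0.5998, 0.3198, 0.0785]
tcp_rot: [0.688, 0.154, 0.692, -0.157]
contact_force: [-0.9, -1.0, 0.5]
gripper_width: 0.0878
```

```bash
python3 -c "
from h import *
need(.6035,.3197,.010)
n='pics/a.png'
v=[]
for c,(x,y) in (('top',(153,189)),('side',(246,119))):
    v.append(cv2.resize(env.camera(c)['color'][max(0,y-65):max(0,y-65)+130,x-65:x+65,::-1],None,fx=3,fy=3,interpolation=cv2.INTER_CUBIC))
cv2.imwrite(n,np.hstack(v))"
```

```text
t 1.27 pos [0.5998 0.3198 0.0785] jaw 1.128 tilt [-0.     -0.0043  0.0053] slide [68.5  1.9  3.7]
```

View pics/a.png

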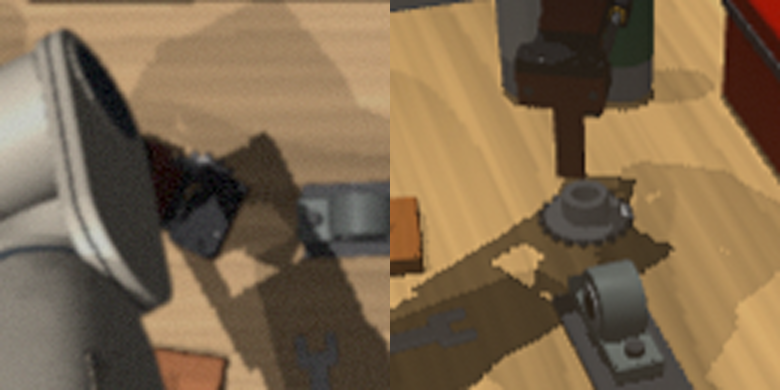

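The side view (right half) shows the finger directly behind and above the sprocket's boss, as expected. Top is occluded by the arm. Descending.

>>> drive_tool:
  deltas:
    - {"claw": 100, "slide": [20, 1, 2], "delta_rot": [0, 0, 0]}
    - {"claw": 100, "slide": [20, 1, 2], "delta_rot": [0, 0, 0]}
    - {"claw": 100, "slide": [20, 0, 0], "delta_rot": [0, 0, 0]}
    - {"claw": 100, "slide": [0, 0, 0], "delta_rot": [0, 0, 0]}
    - {"claw": 100, "slide": [0, 0, 0], "delta_rot": [0, 0, 0]}
    - {"claw": 100, "slide": [0, 0, 0], "delta_rot": [0, 0, 0]}

```text
time: 1.87
eef_pos: [0.607, 0.3225, 0.0244]
tcp_rot: [0.69, 0.155, 0.69, -0.154]
contact_force: [-0.0, 0.3, 0.1]
gripper_width: 0.0879
```

```bash
python3 -c "
from h import *
need(.6035,.3197,.010)"
```

```text
t 1.87 pos [0.607  0.3225 0.0244] jaw 1.130 tilt [ 0.      0.0011 -0.0015] slide [14.4 -4.  -2. ]
```

>>> drive_tool:
  deltas:
    - {"claw": 100, "slide": [7, -4, -2], "delta_rot": [0, 0, 0]}
    - {"claw": 100, "slide": [7, 0, 0], "delta_rot": [0, 0, 0]}
    - {"claw": 100, "slide": [0, 0, 0], "delta_rot": [0, 0, 0]}
    - {"claw": 0, "slide": [0, 0, 0], "delta_rot": [0, 0, 0]}
    - {"claw": 0, "slide": [0, 0, 0], "delta_rot": [0, 0, 0]}
    - {"claw": 0, "slide": [0, 0, 0], "delta_rot": [0, 0, 0]}
    - {"claw": 0, "slide": [0, 0, 0], "delta_rot": [0, 0, 0]}
    - {"claw": 0, "slide": [0, 0, 0], "delta_rot": [0, 0, 0]}
    - {"claw": 0, "slide": [0, 0, 0], "delta_rot": [0, 0, 0]}
    - {"claw": 0, "slide": [0, 0, 0], "delta_rot": [0, 0, 0]}
  force: 40

```text
time: 2.7
eef_pos: [0.6036, 0.3191, 0.0088]
tcp_rot: [0.69, 0.155, 0.69, -0.155]
contact_force: [0.7, 1.8, -1.6]
gripper_width: 0.0448
```

>>> drive_tool:
  deltas:
    - {"claw": 0, "slide": [0, 0, 0], "delta_rot": [0, 0, 0]}
    - {"claw": 0, "slide": [0, 0, 0], "delta_rot": [0, 0, 0]}
    - {"claw": 0, "slide": [0, 0, 0], "delta_rot": [0, 0, 0]}

```text
time: 2.95
eef_pos: [0.6035, 0.319, 0.0088]
tcp_rot: [0.69, 0.155, 0.69, -0.155]
contact_force: [1.4, 1.8, -1.4]
gripper_width: 0.0413
```

```bash
python3 -c "
from h import *
need(.416,.338,.12)"
```

```text
t 2.95 pos [0.6035 0.319  0.0088] jaw 1.129 tilt [-0.      0.0005 -0.0007] slide [-111.3  -62.9 -177.6]
```

>>> drive_tool:
  deltas:
    - {"claw": 0, "slide": [-20, 0, 0], "delta_rot": [0, 0, 0]}
    - {"claw": 0, "slide": [-30, 0, 0], "delta_rot": [0, 0, 0]}
    - {"claw": 0, "slide": [-30, 0, 0], "delta_rot": [0, 0, 0]}
    - {"claw": 0, "slide": [-20, -9, -25], "delta_rot": [0, 0, 0]}
    - {"claw": 0, "slide": [-11, -9, -25], "delta_rot": [0, 0, 0]}
    - {"claw": 0, "slide": [0, -9, -26], "delta_rot": [0, 0, 0]}
    - {"claw": 0, "slide": [0, -9, -26], "delta_rot": [0, 0, 0]}
    - {"claw": 0, "slide": [0, -9, -26], "delta_rot": [0, 0, 0]}
    - {"claw": 0, "slide": [0, -9, -26], "delta_rot": [0, 0, 0]}
    - {"claw": 0, "slide": [0, -9, -24], "delta_rot": [0, 0, 0]}

```text
time: 3.78
eef_pos: [0.4128, 0.3369, 0.119]
tcp_rot: [0.689, 0.154, 0.691, -0.156]
contact_force: [0.1, 1.1, -4.7]
gripper_width: 0.0414
```

>>> drive_tool:
  deltas:
    - {"claw": 0, "slide": [0, 0, 0], "delta_rot": [0, 0, 0]}
    - {"claw": 0, "slide": [0, 0, 0], "delta_rot": [0, 0, 0]}
    - {"claw": 0, "slide": [0, 0, 0], "delta_rot": [0, 0, 0]}
    - {"claw": 0, "slide": [0, 0, 0], "delta_rot": [0, 0, 0]}

```text
time: 4.12
eef_pos: [0.4163, 0.3379, 0.1196]
tcp_rot: [0.69, 0.155, 0.69, -0.155]
contact_force: [0.1, 0.1, -3.8]
gripper_width: 0.0412
```

```bash
python3 -c "
from h import *
need(.416,.338,.027)
im=env.camera('side')['color'][50:180,95:245,::-1]
cv2.imwrite('pics/b.png',cv2.resize(im,None,fx=4,fy=4,interpolation=cv2.INTER_CUBIC))"
```

```text
t 4.12 pos [0.4163 0.3379 0.1196] jaw 1.128 tilt [-0.      0.0004 -0.0003] slide [92.6 -0.  -0.3]
```

View pics/b.png

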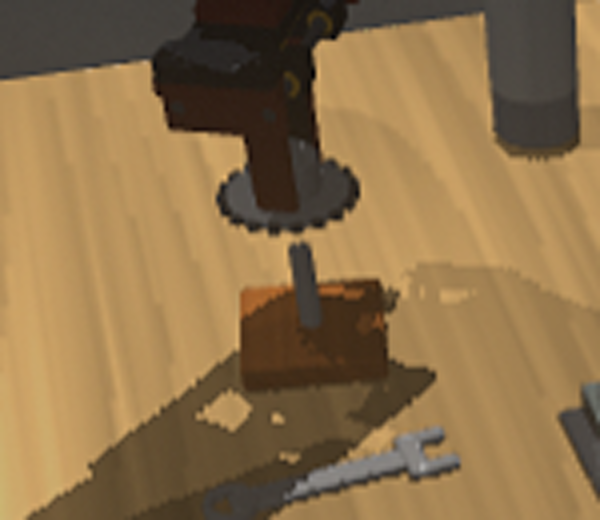

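Picture: disc centre at px (167.2,98.3), post top at (169.8,111.7). I'll compare them in this camera.

```bash
python3 -c "
from h import *
print(world('side',(167.2,98.3),.117),world('side',(169.8,111.7),.078),world('side',(172.5,131.2),.018))"
```

```text
[0.4150569 0.3316408] [0.41615139 0.3338618 ] [0.41520292 0.337312  ]
```

>>> drive_tool:
  deltas:
    - {"claw": 0, "slide": [15, 0, 0], "delta_rot": [0, 0, 0]}
    - {"claw": 0, "slide": [12, 0, 0], "delta_rot": [0, 0, 0]}
    - {"claw": 0, "slide": [12, 0, 0], "delta_rot": [0, 0, 0]}
    - {"claw": 0, "slide": [12, 0, 0], "delta_rot": [0, 0, 0]}
    - {"claw": 0, "slide": [0, 0, 0], "delta_rot": [0, 0, 0]}
    - {"claw": 0, "slide": [0, 0, 0], "delta_rot": [0, 0, 0]}

```text
time: 4.67
eef_pos: [0.4156, 0.3381, 0.0674]
tcp_rot: [0.69, 0.155, 0.69, -0.155]
contact_force: [1.0, 3.5, -5.7]
gripper_width: 0.0418
```

>>> drive_tool:
  deltas:
    - {"claw": 0, "slide": [15, 0, 0], "delta_rot": [0, 0, 0]}
    - {"claw": 0, "slide": [15, 0, 0], "delta_rot": [0, 0, 0]}
    - {"claw": 0, "slide": [5, 0, 0], "delta_rot": [0, 0, 0]}
    - {"claw": 0, "slide": [4, 0, 0], "delta_rot": [0, 0, 0]}
    - {"claw": 0, "slide": [0, 0, 0], "delta_rot": [0, 0, 0]}
    - {"claw": 0, "slide": [0, 0, 0], "delta_rot": [0, 0, 0]}
    - {"claw": 0, "slide": [0, 0, 0], "delta_rot": [0, 0, 0]}

```text
time: 5.25
eef_pos: [0.4156, 0.3382, 0.0301]
tcp_rot: [0.69, 0.155, 0.69, -0.155]
contact_force: [1.6, 5.0, -7.8]
gripper_width: 0.0412
```

>>> drive_tool:
  deltas:
    - {"claw": 0, "slide": [2, 0, 0], "delta_rot": [0, 0, 0]}
    - {"claw": 0, "slide": [0, 0, 0], "delta_rot": [0, 0, 0]}
    - {"claw": 80, "slide": [0, 0, 0], "delta_rot": [0, 0, 0]}
    - {"claw": 80, "slide": [0, 0, 0], "delta_rot": [0, 0, 0]}
    - {"claw": 80, "slide": [0, 0, 0], "delta_rot": [0, 0, 0]}
    - {"claw": 80, "slide": [0, 0, 0], "delta_rot": [0, 0, 0]}
    - {"claw": 80, "slide": [0, 0, 0], "delta_rot": [0, 0, 0]}
    - {"claw": 80, "slide": [0, 0, 0], "delta_rot": [0, 0, 0]}

```text
time: 5.92
eef_pos: [0.4152, 0.3377, 0.0277]
tcp_rot: [0.69, 0.155, 0.69, -0.155]
contact_force: [-0.9, 0.6, 0.6]
gripper_width: 0.0699
```

>>> drive_tool:
  deltas:
    - {"claw": 80, "slide": [-15, 0, 0], "delta_rot": [0, 0, 0]}
    - {"claw": 80, "slide": [-25, 0, 0], "delta_rot": [0, 0, 0]}
    - {"claw": 90, "slide": [-30, 0, 0], "delta_rot": [0, 0, 0]}
    - {"claw": 90, "slide": [-30, 0, 0], "delta_rot": [0, 0, 0]}
    - {"claw": 90, "slide": [-10, 0, 0], "delta_rot": [0, 0, 0]}

```text
time: 6.33
eef_pos: [0.4168, 0.339, 0.1414]
tcp_rot: [0.691, 0.156, 0.689, -0.154]
contact_force: [0.9, 0.6, -0.1]
gripper_width: 0.0787
```

```bash
python3 -c "
from h import *
need(.5935,-.3146,.11,0.6)
im=env.camera('side')['color'][50:180,95:245,::-1]
cv2.imwrite('pics/c.png',cv2.resize(im,None,fx=4,fy=4,interpolation=cv2.INTER_CUBIC))"
```

```text
t 6.33 pos [0.4168 0.339  0.1414] jaw 1.129 tilt [-0.      0.0023 -0.0045] slide [  30.1 -515.5  439.1] turn_x 0.529 j6 -0.47 slide_after_turn [  30.1 -223.4  639.2]
```

View pics/c.png

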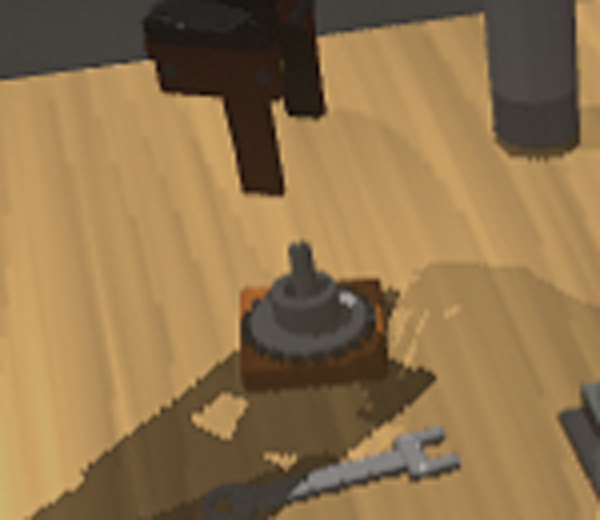

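The large sprocket sits boss up on the block with the post through its bore (around crop (302,310)). Next is the small sprocket.

>>> drive_tool:
  deltas:
    - {"claw": 90, "slide": [0, -28, 24], "delta_rot": [0, 0, 0]}
    - {"claw": 90, "slide": [0, -28, 24], "delta_rot": [0, 0, 0]}
    - {"claw": 90, "slide": [0, -28, 24], "delta_rot": [0, 0, 0]}
    - {"claw": 90, "slide": [0, -28, 24], "delta_rot": [0, 0, 0]}
    - {"claw": 90, "slide": [0, -28, 24], "delta_rot": [0, 0, 0]}
    - {"claw": 90, "slide": [0, -28, 24], "delta_rot": [0, 0, 0]}
    - {"claw": 90, "slide": [0, -28, 24], "delta_rot": [0, 0, 0]}
    - {"claw": 90, "slide": [0, -28, 24], "delta_rot": [0, 0, 0]}
    - {"claw": 90, "slide": [0, -28, 24], "delta_rot": [0, 0, 0]}
    - {"claw": 90, "slide": [0, -28, 24], "delta_rot": [0, 0, 0]}

```text
time: 7.22
eef_pos: [0.5119, -0.0197, 0.1364]
tcp_rot: [0.689, 0.155, 0.691, -0.155]
contact_force: [1.5, 0.2, -0.2]
gripper_width: 0.0788
```

>>> drive_tool:
  deltas:
    - {"claw": 90, "slide": [0, -28, 24], "delta_rot": [0, 0, 0]}
    - {"claw": 90, "slide": [0, -28, 24], "delta_rot": [0, 0, 0]}
    - {"claw": 90, "slide": [0, -28, 24], "delta_rot": [0, 0, 0]}
    - {"claw": 90, "slide": [0, -28, 24], "delta_rot": [0, 0, 0]}
    - {"claw": 90, "slide": [0, -28, 24], "delta_rot": [0, 0, 0]}
    - {"claw": 90, "slide": [10, -28, 24], "delta_rot": [0, 0, 0]}
    - {"claw": 90, "slide": [10, -28, 24], "delta_rot": [0, 0, 0]}
    - {"claw": 90, "slide": [10, -28, 24], "delta_rot": [0, 0, 0]}
    - {"claw": 90, "slide": [0, 0, 0], "delta_rot": [0, 0, 0]}
    - {"claw": 90, "slide": [0, 0, 0], "delta_rot": [0, 0, 0]}

```text
time: 8.05
eef_pos: [0.5891, -0.3035, 0.105]
tcp_rot: [0.689, 0.156, 0.691, -0.156]
contact_force: [0.6, 0.4, -0.5]
gripper_width: 0.0791
```

```bash
python3 -c "
from h import *
need(.5935,-.3146,.009)"
```

```text
t 8.05 pos [ 0.5891 -0.3035  0.105 ] jaw 1.126 tilt [-0.     -0.0033 -0.0002] slide [96.  -8.1  9.1]
```

>>> drive_tool:
  deltas:
    - {"claw": 90, "slide": [15, -8, 6], "delta_rot": [0, 0, 0]}
    - {"claw": 90, "slide": [30, 0, 3], "delta_rot": [0, 0, 0]}
    - {"claw": 90, "slide": [25, 0, 0], "delta_rot": [0, 0, 0]}
    - {"claw": 90, "slide": [10, 0, 0], "delta_rot": [0, 0, 0]}
    - {"claw": 90, "slide": [0, 0, 0], "delta_rot": [0, 0, 0]}
    - {"claw": 90, "slide": [0, 0, 0], "delta_rot": [0, 0, 0]}
    - {"claw": 90, "slide": [0, 0, 0], "delta_rot": [0, 0, 0]}

```text
time: 8.63
eef_pos: [0.5959, -0.3133, 0.0291]
tcp_rot: [0.691, 0.155, 0.689, -0.155]
contact_force: [0.9, 0.5, 0.5]
gripper_width: 0.0795
```

```bash
python3 -c "
from h import *
need(.5935,-.3146,.009)"
```

```text
t 8.63 pos [ 0.5959 -0.3133  0.0291] jaw 1.130 tilt [-0.      0.0016  0.0001] slide [20.1 -2.2 -1.6]
```

>>> drive_tool:
  deltas:
    - {"claw": 90, "slide": [10, -2, -2], "delta_rot": [0, 0, 0]}
    - {"claw": 90, "slide": [8, 0, 0], "delta_rot": [0, 0, 0]}
    - {"claw": 90, "slide": [1, 0, 0], "delta_rot": [0, 0, 0]}
    - {"claw": 0, "slide": [0, 0, 0], "delta_rot": [0, 0, 0]}
    - {"claw": 0, "slide": [0, 0, 0], "delta_rot": [0, 0, 0]}
    - {"claw": 0, "slide": [0, 0, 0], "delta_rot": [0, 0, 0]}
    - {"claw": 0, "slide": [0, 0, 0], "delta_rot": [0, 0, 0]}
    - {"claw": 0, "slide": [0, 0, 0], "delta_rot": [0, 0, 0]}
    - {"claw": 0, "slide": [0, 0, 0], "delta_rot": [0, 0, 0]}
    - {"claw": 0, "slide": [0, 0, 0], "delta_rot": [0, 0, 0]}
  force: 30

```text
time: 9.47
eef_pos: [0.5924, -0.3145, 0.0088]
tcp_rot: [0.69, 0.155, 0.69, -0.155]
contact_force: [1.2, 0.7, 0.5]
gripper_width: 0.0359
```

>>> drive_tool:
  deltas:
    - {"claw": 0, "slide": [0, 0, 0], "delta_rot": [0, 0, 0]}
    - {"claw": 0, "slide": [0, 0, 0], "delta_rot": [0, 0, 0]}
    - {"claw": 0, "slide": [0, 0, 0], "delta_rot": [0, 0, 0]}
    - {"claw": 0, "slide": [0, 0, 0], "delta_rot": [0, 0, 0]}

```text
time: 9.8
eef_pos: [0.5925, -0.3145, 0.0088]
tcp_rot: [0.69, 0.155, 0.69, -0.155]
contact_force: [-0.4, 1.2, 2.2]
gripper_width: 0.0331
```

```bash
python3 -c "
from h import *
need(.4155,.338,.15)"
```

```text
t 9.80 pos [ 0.5925 -0.3145  0.0088] jaw 1.129 tilt [-0.      0.0002 -0.    ] slide [-141.3  514.2 -438.9]
```

>>> drive_tool:
  deltas:
    - {"claw": 0, "slide": [-20, 0, 0], "delta_rot": [0, 0, 0]}
    - {"claw": 0, "slide": [-35, 0, 0], "delta_rot": [0, 0, 0]}
    - {"claw": 0, "slide": [-35, 0, 0], "delta_rot": [0, 0, 0]}
    - {"claw": 0, "slide": [-30, 14, -12], "delta_rot": [0, 0, 0]}
    - {"claw": 0, "slide": [-21, 28, -24], "delta_rot": [0, 0, 0]}
    - {"claw": 0, "slide": [0, 28, -24], "delta_rot": [0, 0, 0]}
    - {"claw": 0, "slide": [0, 28, -24], "delta_rot": [0, 0, 0]}
    - {"claw": 0, "slide": [0, 28, -24], "delta_rot": [0, 0, 0]}
    - {"claw": 0, "slide": [0, 28, -24], "delta_rot": [0, 0, 0]}
    - {"claw": 0, "slide": [0, 28, -24], "delta_rot": [0, 0, 0]}

```text
time: 10.63
eef_pos: [0.5282, -0.0825, 0.1492]
tcp_rot: [0.69, 0.155, 0.69, -0.155]
contact_force: [0.3, 0.8, -2.8]
gripper_width: 0.0332
```

>>> drive_tool:
  deltas:
    - {"claw": 0, "slide": [0, 28, -24], "delta_rot": [0, 0, 0]}
    - {"claw": 0, "slide": [0, 28, -24], "delta_rot": [0, 0, 0]}
    - {"claw": 0, "slide": [0, 28, -24], "delta_rot": [0, 0, 0]}
    - {"claw": 0, "slide": [0, 28, -24], "delta_rot": [0, 0, 0]}
    - {"claw": 0, "slide": [0, 28, -24], "delta_rot": [0, 0, 0]}
    - {"claw": 0, "slide": [0, 28, -24], "delta_rot": [0, 0, 0]}
    - {"claw": 0, "slide": [0, 28, -24], "delta_rot": [0, 0, 0]}
    - {"claw": 0, "slide": [0, 28, -24], "delta_rot": [0, 0, 0]}
    - {"claw": 0, "slide": [0, 28, -24], "delta_rot": [0, 0, 0]}
    - {"claw": 0, "slide": [0, 28, -24], "delta_rot": [0, 0, 0]}

```text
time: 11.47
eef_pos: [0.4311, 0.2733, 0.1492]
tcp_rot: [0.69, 0.155, 0.69, -0.155]
contact_force: [1.3, -0.0, -0.4]
gripper_width: 0.0328
```

>>> drive_tool:
  deltas:
    - {"claw": 0, "slide": [0, 28, -24], "delta_rot": [0, 0, 0]}
    - {"claw": 0, "slide": [0, 24, -19], "delta_rot": [0, 0, 0]}
    - {"claw": 0, "slide": [0, 0, 0], "delta_rot": [0, 0, 0]}
    - {"claw": 0, "slide": [0, 0, 0], "delta_rot": [0, 0, 0]}
    - {"claw": 0, "slide": [0, 0, 0], "delta_rot": [0, 0, 0]}
    - {"claw": 0, "slide": [0, 0, 0], "delta_rot": [0, 0, 0]}

```text
time: 11.97
eef_pos: [0.4154, 0.336, 0.149]
tcp_rot: [0.69, 0.155, 0.69, -0.156]
contact_force: [0.4, 0.0, -0.9]
gripper_width: 0.0333
```

```bash
python3 -c "
from h import *
need(.4155,.338,.0558)"
```

```text
t 11.97 pos [0.4154 0.336  0.149 ] jaw 1.128 tilt [-0.     -0.0003  0.0011] slide [93.2  1.9 -0.7]
```

Descend with the 2 mm correction, in two stages, watching the force.

>>> drive_tool:
  deltas:
    - {"claw": 0, "slide": [10, 2, -1], "delta_rot": [0, 0, 0]}
    - {"claw": 0, "slide": [15, 0, 0], "delta_rot": [0, 0, 0]}
    - {"claw": 0, "slide": [12, 0, 0], "delta_rot": [0, 0, 0]}
    - {"claw": 0, "slide": [12, 0, 0], "delta_rot": [0, 0, 0]}
    - {"claw": 0, "slide": [6, 0, 0], "delta_rot": [0, 0, 0]}
    - {"claw": 0, "slide": [0, 0, 0], "delta_rot": [0, 0, 0]}
    - {"claw": 0, "slide": [0, 0, 0], "delta_rot": [0, 0, 0]}
    - {"claw": 0, "slide": [0, 0, 0], "delta_rot": [0, 0, 0]}

```text
time: 12.63
eef_pos: [0.4157, 0.3396, 0.0946]
tcp_rot: [0.69, 0.155, 0.69, -0.155]
contact_force: [0.9, 0.3, -1.2]
gripper_width: 0.033
```

```bash
python3 -c "
from h import *
need(.4155,.338,.0568)
im=env.camera('side')['color'][50:180,95:245,::-1]
cv2.imwrite('pics/d.png',cv2.resize(im,None,fx=4,fy=4,interpolation=cv2.INTER_CUBIC))"
```

```text
t 12.63 pos [0.4157 0.3396 0.0946] jaw 1.129 tilt [-0.      0.0002 -0.0005] slide [37.8 -1.6  0.5]
```

View pics/d.png

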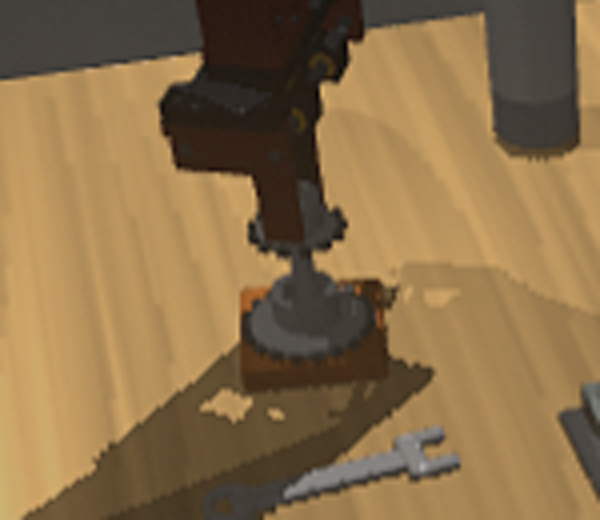

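The disc at crop (298,228) is right over the post (301,250), with no contact yet. Lowering.

>>> drive_tool:
  deltas:
    - {"claw": 0, "slide": [8, -1, 0], "delta_rot": [0, 0, 0]}
    - {"claw": 0, "slide": [8, 0, 0], "delta_rot": [0, 0, 0]}
    - {"claw": 0, "slide": [8, 0, 0], "delta_rot": [0, 0, 0]}
    - {"claw": 0, "slide": [8, 0, 0], "delta_rot": [0, 0, 0]}
    - {"claw": 0, "slide": [4, 0, 0], "delta_rot": [0, 0, 0]}
    - {"claw": 0, "slide": [0, 0, 0], "delta_rot": [0, 0, 0]}
    - {"claw": 0, "slide": [0, 0, 0], "delta_rot": [0, 0, 0]}
    - {"claw": 0, "slide": [0, 0, 0], "delta_rot": [0, 0, 0]}

```text
time: 13.35
eef_pos: [0.415, 0.3388, 0.0582]
tcp_rot: [0.69, 0.155, 0.69, -0.155]
contact_force: [0.2, 3.4, -3.4]
gripper_width: 0.033
```

>>> drive_tool:
  deltas:
    - {"claw": 80, "slide": [0, 0, 0], "delta_rot": [0, 0, 0]}
    - {"claw": 80, "slide": [0, 0, 0], "delta_rot": [0, 0, 0]}
    - {"claw": 80, "slide": [0, 0, 0], "delta_rot": [0, 0, 0]}
    - {"claw": 80, "slide": [0, 0, 0], "delta_rot": [0, 0, 0]}
    - {"claw": 80, "slide": [0, 0, 0], "delta_rot": [0, 0, 0]}
    - {"claw": 80, "slide": [0, 0, 0], "delta_rot": [0, 0, 0]}

```text
time: 13.85
eef_pos: [0.415, 0.3384, 0.0584]
tcp_rot: [0.69, 0.155, 0.69, -0.155]
contact_force: [0.3, 0.7, -0.7]
gripper_width: 0.0688
```

>>> drive_tool:
  deltas:
    - {"claw": 80, "slide": [-15, 0, 0], "delta_rot": [0, 0, 0]}
    - {"claw": 80, "slide": [-25, 0, 0], "delta_rot": [0, 0, 0]}
    - {"claw": 80, "slide": [-30, 0, 0], "delta_rot": [0, 0, 0]}
    - {"claw": 80, "slide": [-20, 0, 0], "delta_rot": [0, 0, 0]}
    - {"claw": 80, "slide": [0, 0, 0], "delta_rot": [0, 0, 0]}

```text
time: 14.27
eef_pos: [0.4171, 0.3401, 0.1523]
tcp_rot: [0.691, 0.157, 0.688, -0.153]
contact_force: [1.6, -0.1, -0.2]
gripper_width: 0.0703
```

```bash
python3 -c "
from h import *
need(.4226,-.1015,.12,1.856)
im=env.camera('side')['color'][50:180,95:245,::-1]
cv2.imwrite('pics/e.png',cv2.resize(im,None,fx=4,fy=4,interpolation=cv2.INTER_CUBIC))"
```

```text
t 14.27 pos [0.4171 0.3401 0.1523] jaw 1.129 tilt [-0.      0.0032 -0.0062] slide [  30.5 -397.   193.7] turn_x -0.727 j6 -0.47 slide_after_turn [  30.5 -425.4 -119.1]
```

View pics/e.png

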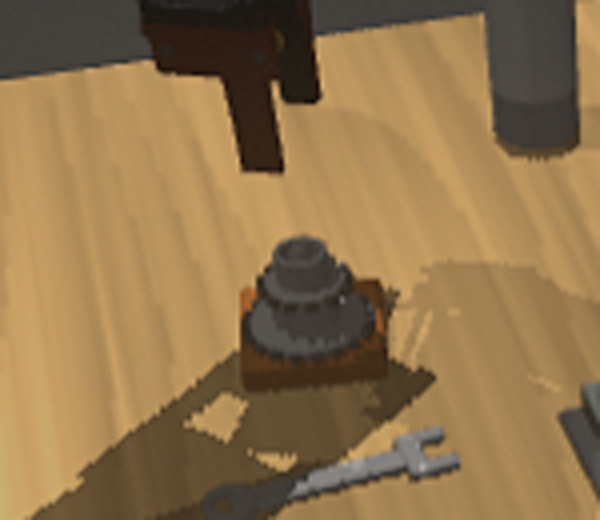

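Both sprockets are stacked and level on the stand (small one at crop (305,280)). Now the guide.

>>> drive_tool:
  deltas:
    - {"claw": 80, "slide": [0, -36, 18], "delta_rot": [0, 0, 0]}
    - {"claw": 80, "slide": [0, -36, 18], "delta_rot": [0, 0, 0]}
    - {"claw": 80, "slide": [0, -36, 18], "delta_rot": [0, 0, 0]}
    - {"claw": 80, "slide": [0, -36, 18], "delta_rot": [0, 0, 0]}
    - {"claw": 80, "slide": [0, -36, 18], "delta_rot": [0, 0, 0]}
    - {"claw": 80, "slide": [0, -36, 18], "delta_rot": [0, 0, 0]}
    - {"claw": 80, "slide": [0, -36, 18], "delta_rot": [0, 0, 0]}
    - {"claw": 80, "slide": [0, -36, 18], "delta_rot": [0, 0, 0]}
    - {"claw": 80, "slide": [0, -36, 18], "delta_rot": [0, 0, 0]}
    - {"claw": 80, "slide": [0, -36, 18], "delta_rot": [0, 0, 0]}

```text
time: 15.15
eef_pos: [0.4225, -0.0656, 0.1472]
tcp_rot: [0.689, 0.155, 0.691, -0.155]
contact_force: [1.1, -0.4, -0.2]
gripper_width: 0.0702
```

>>> drive_tool:
  deltas:
    - {"claw": 80, "slide": [0, -36, 18], "delta_rot": [0, 0, 0]}
    - {"claw": 80, "slide": [0, 0, 0], "delta_rot": [-0.121, 0, 0]}
    - {"claw": 80, "slide": [0, 0, 0], "delta_rot": [-0.121, 0, 0]}
    - {"claw": 80, "slide": [0, 0, 0], "delta_rot": [-0.121, 0, 0]}
    - {"claw": 80, "slide": [0, 0, 0], "delta_rot": [-0.121, 0, 0]}
    - {"claw": 80, "slide": [0, 0, 0], "delta_rot": [-0.121, 0, 0]}
    - {"claw": 80, "slide": [0, 0, 0], "delta_rot": [-0.121, 0, 0]}
    - {"claw": 80, "slide": [0, 0, 0], "delta_rot": [0, 0, 0]}
    - {"claw": 80, "slide": [0, 0, 0], "delta_rot": [0, 0, 0]}
    - {"claw": 80, "slide": [0, 0, 0], "delta_rot": [0, 0, 0]}

```text
time: 15.98
eef_pos: [0.4242, -0.1039, 0.1477]
tcp_rot: [0.7, -0.099, 0.701, 0.099]
contact_force: [0.1, -0.3, 0.3]
gripper_width: 0.0706
```

```bash
python3 -c "
from h import *
need(.4226,-.1015,.006,1.856)"
```

```text
t 15.98 pos [ 0.4242 -0.1039  0.1477] jaw 1.852 tilt [-0.     -0.0011 -0.0007] slide [141.7   2.7  -0.7] turn_x -0.004 j6 -2.12 slide_after_turn [141.7   2.7  -0.7]
```

>>> drive_tool:
  deltas:
    - {"claw": 80, "slide": [20, 3, -1], "delta_rot": [0, 0, 0]}
    - {"claw": 80, "slide": [35, 0, 0], "delta_rot": [0, 0, 0]}
    - {"claw": 80, "slide": [35, 0, 0], "delta_rot": [0, 0, 0]}
    - {"claw": 80, "slide": [25, 0, 0], "delta_rot": [0, 0, 0]}
    - {"claw": 80, "slide": [10, 0, 0], "delta_rot": [0, 0, 0]}
    - {"claw": 80, "slide": [0, 0, 0], "delta_rot": [0, 0, 0]}
    - {"claw": 80, "slide": [0, 0, 0], "delta_rot": [0, 0, 0]}
    - {"claw": 80, "slide": [0, 0, 0], "delta_rot": [0, 0, 0]}

```text
time: 16.65
eef_pos: [0.4237, -0.1017, 0.0243]
tcp_rot: [0.701, -0.1, 0.699, 0.1]
contact_force: [0.1, -0.2, 1.0]
gripper_width: 0.0702
```

```bash
python3 -c "
from h import *
need(.4226,-.1015,.006,1.856)"
```

```text
t 16.65 pos [ 0.4237 -0.1017  0.0243] jaw 1.854 tilt [0.     0.0014 0.0009] slide [18.3  0.5 -1.1] turn_x -0.002 j6 -2.12 slide_after_turn [18.3  0.5 -1.1]
```

>>> drive_tool:
  deltas:
    - {"claw": 80, "slide": [9, 0, -1], "delta_rot": [0, 0, 0]}
    - {"claw": 80, "slide": [8, 0, 0], "delta_rot": [0, 0, 0]}
    - {"claw": 80, "slide": [0, 0, 0], "delta_rot": [0, 0, 0]}
    - {"claw": 0, "slide": [0, 0, 0], "delta_rot": [0, 0, 0]}
    - {"claw": 0, "slide": [0, 0, 0], "delta_rot": [0, 0, 0]}
    - {"claw": 0, "slide": [0, 0, 0], "delta_rot": [0, 0, 0]}
    - {"claw": 0, "slide": [0, 0, 0], "delta_rot": [0, 0, 0]}
    - {"claw": 0, "slide": [0, 0, 0], "delta_rot": [0, 0, 0]}
    - {"claw": 0, "slide": [0, 0, 0], "delta_rot": [0, 0, 0]}
    - {"claw": 0, "slide": [0, 0, 0], "delta_rot": [0, 0, 0]}
  force: 20

```text
time: 17.48
eef_pos: [0.4219, -0.1017, 0.0064]
tcp_rot: [0.7, -0.1, 0.7, 0.1]
contact_force: [-0.2, -0.0, 1.4]
gripper_width: 0.03
```

>>> drive_tool:
  deltas:
    - {"claw": 0, "slide": [0, 0, 0], "delta_rot": [0, 0, 0]}
    - {"claw": 0, "slide": [0, 0, 0], "delta_rot": [0, 0, 0]}
    - {"claw": 0, "slide": [0, 0, 0], "delta_rot": [0, 0, 0]}
    - {"claw": 0, "slide": [0, 0, 0], "delta_rot": [0, 0, 0]}

```text
time: 17.82
eef_pos: [0.4219, -0.1018, 0.0064]
tcp_rot: [0.7, -0.1, 0.7, 0.1]
contact_force: [-0.3, 0.5, 4.0]
gripper_width: 0.0301
```

```bash
python3 -c "
from h import *
need(.584,.0215,.08,.03)"
```

```text
t 17.82 pos [ 0.4219 -0.1018  0.0064] jaw 1.855 tilt [0.     0.0001 0.    ] slide [-73.6  72.9 190.1] turn_x -1.317 j6 -2.12 slide_after_turn [ -73.6 -165.7  118.3]
```

>>> drive_tool:
  deltas:
    - {"claw": 0, "slide": [-20, 0, 0], "delta_rot": [0, 0, 0]}
    - {"claw": 0, "slide": [-30, 0, 0], "delta_rot": [0, 0, 0]}
    - {"claw": 0, "slide": [-30, 0, 0], "delta_rot": [0, 0, 0]}
    - {"claw": 0, "slide": [-10, 12, 31], "delta_rot": [0, 0, 0]}
    - {"claw": 0, "slide": [0, 12, 31], "delta_rot": [0, 0, 0]}
    - {"claw": 0, "slide": [0, 12, 32], "delta_rot": [0, 0, 0]}
    - {"claw": 0, "slide": [0, 12, 32], "delta_rot": [0, 0, 0]}
    - {"claw": 0, "slide": [0, 12, 32], "delta_rot": [0, 0, 0]}
    - {"claw": 0, "slide": [0, 13, 32], "delta_rot": [0, 0, 0]}
    - {"claw": 0, "slide": [0, 0, 0], "delta_rot": [0.12, 0, 0]}

```text
time: 18.65
eef_pos: [0.5893, 0.0248, 0.0968]
tcp_rot: [0.707, -0.059, 0.703, 0.059]
contact_force: [0.4, -0.3, 0.5]
gripper_width: 0.0299
```

>>> drive_tool:
  deltas:
    - {"claw": 0, "slide": [0, 0, 0], "delta_rot": [0.12, 0, 0]}
    - {"claw": 0, "slide": [0, 0, 0], "delta_rot": [0.12, 0, 0]}
    - {"claw": 0, "slide": [0, 0, 0], "delta_rot": [0.12, 0, 0]}
    - {"claw": 0, "slide": [0, 0, 0], "delta_rot": [0.12, 0, 0]}
    - {"claw": 0, "slide": [0, 0, 0], "delta_rot": [0.12, 0, 0]}
    - {"claw": 0, "slide": [0, 0, 0], "delta_rot": [0.12, 0, 0]}
    - {"claw": 0, "slide": [0, 0, 0], "delta_rot": [0.12, 0, 0]}
    - {"claw": 0, "slide": [0, 0, 0], "delta_rot": [0.12, 0, 0]}
    - {"claw": 0, "slide": [0, 0, 0], "delta_rot": [0.12, 0, 0]}
    - {"claw": 0, "slide": [0, 0, 0], "delta_rot": [0.12, 0, 0]}

```text
time: 19.48
eef_pos: [0.5835, 0.0215, 0.0958]
tcp_rot: [0.613, 0.352, 0.614, -0.352]
contact_force: [-0.7, 0.3, -0.8]
gripper_width: 0.0299
```

>>> drive_tool:
  deltas:
    - {"claw": 0, "slide": [0, 0, 0], "delta_rot": [0.12, 0, 0]}
    - {"claw": 0, "slide": [0, 0, 0], "delta_rot": [0.12, 0, 0]}
    - {"claw": 0, "slide": [0, 0, 0], "delta_rot": [0.12, 0, 0]}
    - {"claw": 0, "slide": [0, 0, 0], "delta_rot": [0.12, 0, 0]}
    - {"claw": 0, "slide": [0, 0, 0], "delta_rot": [0, 0, 0]}
    - {"claw": 0, "slide": [0, 0, 0], "delta_rot": [0, 0, 0]}
    - {"claw": 0, "slide": [0, 0, 0], "delta_rot": [0, 0, 0]}

```text
time: 20.07
eef_pos: [0.5836, 0.0215, 0.0961]
tcp_rot: [0.514, 0.485, 0.515, -0.485]
contact_force: [-0.3, 0.1, -0.0]
gripper_width: 0.0298
```

```bash
python3 -c "
from h import *
need(.584,.0215,.0124,.03)"
```

```text
t 20.07 pos [0.5836 0.0215 0.0961] jaw 0.059 tilt [0.     0.     0.0004] slide [83.7  0.4  0.1] turn_x 0.029 j6 -0.04 slide_after_turn [83.7  0.4  0. ]
```

>>> drive_tool:
  deltas:
    - {"claw": 0, "slide": [20, 0, 0], "delta_rot": [0.03, 0, 0]}
    - {"claw": 0, "slide": [25, 0, 0], "delta_rot": [0, 0, 0]}
    - {"claw": 0, "slide": [20, 0, 0], "delta_rot": [0, 0, 0]}
    - {"claw": 0, "slide": [10, 0, 0], "delta_rot": [0, 0, 0]}
    - {"claw": 0, "slide": [6, 0, 0], "delta_rot": [0, 0, 0]}
    - {"claw": 0, "slide": [2, 0, 0], "delta_rot": [0, 0, 0]}
    - {"claw": 0, "slide": [0, 0, 0], "delta_rot": [0, 0, 0]}
    - {"claw": 0, "slide": [0, 0, 0], "delta_rot": [0, 0, 0]}
    - {"claw": 0, "slide": [0, 0, 0], "delta_rot": [0, 0, 0]}

```text
time: 20.82
eef_pos: [0.5846, 0.0216, 0.0143]
tcp_rot: [0.507, 0.494, 0.506, -0.493]
contact_force: [-0.8, -0.2, -1.8]
gripper_width: 0.0294
```

>>> drive_tool:
  deltas:
    - {"claw": 70, "slide": [0, 0, 0], "delta_rot": [0, 0, 0]}
    - {"claw": 70, "slide": [0, 0, 0], "delta_rot": [0, 0, 0]}
    - {"claw": 70, "slide": [0, 0, 0], "delta_rot": [0, 0, 0]}
    - {"claw": 70, "slide": [0, 0, 0], "delta_rot": [0, 0, 0]}
    - {"claw": 70, "slide": [0, 0, 0], "delta_rot": [0, 0, 0]}
    - {"claw": 70, "slide": [-15, 0, 0], "delta_rot": [0, 0, 0]}
    - {"claw": 70, "slide": [-30, 0, 0], "delta_rot": [0, 0, 0]}
    - {"claw": 70, "slide": [-35, 0, 0], "delta_rot": [0, 0, 0]}
    - {"claw": 70, "slide": [-30, 0, 0], "delta_rot": [0, 0, 0]}
    - {"claw": 70, "slide": [0, 0, 0], "delta_rot": [0, 0, 0]}

```text
time: 21.65
eef_pos: [0.5875, 0.0216, 0.1291]
tcp_rot: [0.509, 0.496, 0.504, -0.491]
contact_force: [0.7, 0.4, 0.2]
gripper_width: 0.0615
```

```bash
python3 -c "
from h import *
need(.4295,.0964,.1,.03)"
```

```text
t 21.65 pos [0.5875 0.0216 0.1291] jaw 0.025 tilt [ 0.      0.0001 -0.0094] slide [  27.6 -156.4  -78.7] turn_x -0.005 j6 -0.01 slide_after_turn [  27.6 -156.   -79.5]
```

>>> drive_tool:
  deltas:
    - {"claw": 80, "slide": [0, -31, -16], "delta_rot": [0, 0, 0]}
    - {"claw": 80, "slide": [0, -31, -16], "delta_rot": [0, 0, 0]}
    - {"claw": 80, "slide": [0, -31, -16], "delta_rot": [0, 0, 0]}
    - {"claw": 80, "slide": [0, -31, -16], "delta_rot": [0, 0, 0]}
    - {"claw": 80, "slide": [0, -31, -15], "delta_rot": [0, 0, 0]}
    - {"claw": 80, "slide": [0, 0, 0], "delta_rot": [-0.12, 0, 0]}
    - {"claw": 80, "slide": [0, 0, 0], "delta_rot": [-0.12, 0, 0]}
    - {"claw": 80, "slide": [0, 0, 0], "delta_rot": [-0.12, 0, 0]}
    - {"claw": 80, "slide": [0, 0, 0], "delta_rot": [-0.12, 0, 0]}
    - {"claw": 80, "slide": [0, 0, 0], "delta_rot": [-0.12, 0, 0]}

```text
time: 22.48
eef_pos: [0.4266, 0.0967, 0.123]
tcp_rot: [0.63, 0.32, 0.631, -0.32]
contact_force: [0.1, 0.4, 0.5]
gripper_width: 0.0701
```

>>> drive_tool:
  deltas:
    - {"claw": 80, "slide": [0, 0, 0], "delta_rot": [-0.12, 0, 0]}
    - {"claw": 80, "slide": [0, 0, 0], "delta_rot": [-0.12, 0, 0]}
    - {"claw": 80, "slide": [0, 0, 0], "delta_rot": [-0.12, 0, 0]}
    - {"claw": 80, "slide": [0, 0, 0], "delta_rot": [-0.12, 0, 0]}
    - {"claw": 80, "slide": [0, 0, 0], "delta_rot": [-0.12, 0, 0]}
    - {"claw": 80, "slide": [0, 0, 0], "delta_rot": [-0.12, 0, 0]}
    - {"claw": 80, "slide": [0, 0, 0], "delta_rot": [-0.12, 0, 0]}
    - {"claw": 80, "slide": [0, 0, 0], "delta_rot": [-0.12, 0, 0]}
    - {"claw": 80, "slide": [0, 0, 0], "delta_rot": [0, 0, 0]}
    - {"claw": 80, "slide": [0, 0, 0], "delta_rot": [0, 0, 0]}

```text
time: 23.32
eef_pos: [0.4267, 0.0966, 0.123]
tcp_rot: [0.707, -0.004, 0.707, 0.004]
contact_force: [-1.0, 0.5, 0.4]
gripper_width: 0.0703
```

```bash
python3 -c "
from h import *
need(.4295,.0964,.004,1.6)"
```

```text
t 23.32 pos [0.4267 0.0966 0.123 ] jaw 1.581 tilt [-0.     -0.0004  0.0001] slide [119.   -0.3   2.9] turn_x -0.019 j6 -1.39 slide_after_turn [119.   -0.3   2.8]
```

>>> drive_tool:
  deltas:
    - {"claw": 80, "slide": [15, 0, 2], "delta_rot": [0, 0, 0]}
    - {"claw": 80, "slide": [35, 0, 1], "delta_rot": [0, 0, 0]}
    - {"claw": 80, "slide": [30, 0, 0], "delta_rot": [0, 0, 0]}
    - {"claw": 80, "slide": [22, 0, 0], "delta_rot": [0, 0, 0]}
    - {"claw": 80, "slide": [0, 0, 0], "delta_rot": [0, 0, 0]}
    - {"claw": 80, "slide": [0, 0, 0], "delta_rot": [0, 0, 0]}
    - {"claw": 80, "slide": [0, 0, 0], "delta_rot": [0, 0, 0]}

```text
time: 23.9
eef_pos: [0.4303, 0.0968, 0.022]
tcp_rot: [0.707, -0.004, 0.707, 0.005]
contact_force: [-0.0, -0.5, -0.2]
gripper_width: 0.0704
```

```bash
python3 -c "
from h import *
need(.4295,.0964,.004,1.6)"
```

```text
t 23.90 pos [0.4303 0.0968 0.022 ] jaw 1.583 tilt [ 0.      0.0005 -0.0001] slide [18.  -0.4 -0.9] turn_x -0.017 j6 -1.39 slide_after_turn [18.  -0.4 -0.9]
```

>>> drive_tool:
  deltas:
    - {"claw": 80, "slide": [9, 0, -1], "delta_rot": [0, 0, 0]}
    - {"claw": 80, "slide": [8, 0, 0], "delta_rot": [0, 0, 0]}
    - {"claw": 80, "slide": [0, 0, 0], "delta_rot": [0, 0, 0]}
    - {"claw": 0, "slide": [0, 0, 0], "delta_rot": [0, 0, 0]}
    - {"claw": 0, "slide": [0, 0, 0], "delta_rot": [0, 0, 0]}
    - {"claw": 0, "slide": [0, 0, 0], "delta_rot": [0, 0, 0]}
    - {"claw": 0, "slide": [0, 0, 0], "delta_rot": [0, 0, 0]}
    - {"claw": 0, "slide": [0, 0, 0], "delta_rot": [0, 0, 0]}
    - {"claw": 0, "slide": [0, 0, 0], "delta_rot": [0, 0, 0]}
    - {"claw": 0, "slide": [0, 0, 0], "delta_rot": [0, 0, 0]}
  force: 30

```text
time: 24.73
eef_pos: [0.4291, 0.0968, 0.0045]
tcp_rot: [0.707, -0.005, 0.707, 0.005]
contact_force: [0.1, 1.2, 2.9]
gripper_width: 0.0385
```

>>> drive_tool:
  deltas:
    - {"claw": 0, "slide": [0, 0, 0], "delta_rot": [0, 0, 0]}
    - {"claw": 0, "slide": [0, 0, 0], "delta_rot": [0, 0, 0]}
    - {"claw": 0, "slide": [0, 0, 0], "delta_rot": [0, 0, 0]}

```text
time: 24.98
eef_pos: [0.4291, 0.0968, 0.0045]
tcp_rot: [0.707, -0.005, 0.707, 0.005]
contact_force: [-0.1, 1.5, 6.1]
gripper_width: 0.0388
```

```bash
python3 -c "
from h import *
need(.660,.164,.13)"
```

```text
t 24.98 pos [0.4291 0.0968 0.0045] jaw 1.585 tilt [-0.      0.0003 -0.0001] slide [-125.4   64.   231.9]
```

>>> drive_tool:
  deltas:
    - {"claw": 0, "slide": [-20, 0, 0], "delta_rot": [0, 0, 0]}
    - {"claw": 0, "slide": [-35, 0, 0], "delta_rot": [0, 0, 0]}
    - {"claw": 0, "slide": [-35, 0, 0], "delta_rot": [0, 0, 0]}
    - {"claw": 0, "slide": [-35, 0, 0], "delta_rot": [0, 0, 0]}
    - {"claw": 0, "slide": [0, 9, 33], "delta_rot": [0, 0, 0]}
    - {"claw": 0, "slide": [0, 9, 33], "delta_rot": [0, 0, 0]}
    - {"claw": 0, "slide": [0, 9, 33], "delta_rot": [0, 0, 0]}
    - {"claw": 0, "slide": [0, 9, 33], "delta_rot": [0, 0, 0]}
    - {"claw": 0, "slide": [0, 9, 33], "delta_rot": [0, 0, 0]}
    - {"claw": 0, "slide": [0, 9, 33], "delta_rot": [0, 0, 0]}

```text
time: 25.82
eef_pos: [0.6271, 0.1537, 0.1288]
tcp_rot: [0.707, -0.005, 0.707, 0.005]
contact_force: [-0.2, 0.1, -0.5]
gripper_width: 0.0387
```

>>> drive_tool:
  deltas:
    - {"claw": 0, "slide": [0, 10, 34], "delta_rot": [0, 0, 0]}
    - {"claw": 0, "slide": [0, 0, 0], "delta_rot": [0, 0, 0]}
    - {"claw": 0, "slide": [0, 0, 0], "delta_rot": [0, 0, 0]}
    - {"claw": 0, "slide": [0, 0, 0], "delta_rot": [0, 0, 0]}
    - {"claw": 0, "slide": [0, 0, 0], "delta_rot": [0, 0, 0]}

```text
time: 26.23
eef_pos: [0.6583, 0.1635, 0.1286]
tcp_rot: [0.706, -0.005, 0.708, 0.005]
contact_force: [-0.4, -0.7, -0.6]
gripper_width: 0.0384
```

```bash
python3 -c "
from h import *
need(.660,.164,.0055)
im=env.camera('side')['color'][80:330,180:430,::-1]
cv2.imwrite('pics/f.png',cv2.resize(im,None,fx=2.4,fy=2.4,interpolation=cv2.INTER_CUBIC))"
```

```text
t 26.23 pos [0.6583 0.1635 0.1286] jaw 1.585 tilt [-0.     -0.0023  0.0005] slide [123.1   0.6   2. ]
```

View pics/f.png

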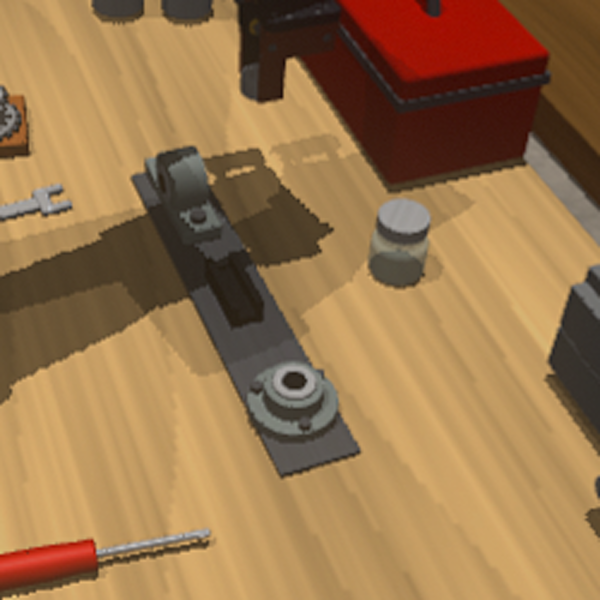

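The guide sits upright on the bar (crop (235,290)), the jar is standing at (400,240), and the collar is in the gripper. I'll check toolbox clearance before descending.

```bash
python3 -c "
from h import *
print(world('side',(342.5,158.5),0),world('side',(305,112),0),world('top',(221,122),0),world('top',(80,121),0))"
```

```text
[0.79181466 0.12617477] [0.77855198 0.34234964] [0.79294266 0.1339792 ] [0.7986098  0.53316405]
```

Toolbox front is at x≈0.79, and the gripper reaches at most x≈0.70, so it's clear. Lowering.

>>> drive_tool:
  deltas:
    - {"claw": 0, "slide": [15, 0, 0], "delta_rot": [0, 0, 0]}
    - {"claw": 0, "slide": [30, 0, 0], "delta_rot": [0, 0, 0]}
    - {"claw": 0, "slide": [30, 0, 0], "delta_rot": [0, 0, 0]}
    - {"claw": 0, "slide": [20, 0, 0], "delta_rot": [0, 0, 0]}
    - {"claw": 0, "slide": [10, 0, 0], "delta_rot": [0, 0, 0]}
    - {"claw": 0, "slide": [0, 0, 0], "delta_rot": [0, 0, 0]}
    - {"claw": 0, "slide": [0, 0, 0], "delta_rot": [0, 0, 0]}
    - {"claw": 0, "slide": [0, 0, 0], "delta_rot": [0, 0, 0]}

```text
time: 26.95
eef_pos: [0.6609, 0.1642, 0.026]
tcp_rot: [0.708, -0.005, 0.706, 0.005]
contact_force: [-0.5, -0.8, -0.4]
gripper_width: 0.0387
```

```bash
python3 -c "
from h import *
need(.660,.164,.0055)"
```

```text
t 26.95 pos [0.6609 0.1642 0.026 ] jaw 1.585 tilt [ 0.      0.0023 -0.0005] slide [20.5 -0.2 -1. ]
```

>>> drive_tool:
  deltas:
    - {"claw": 0, "slide": [10, 0, -1], "delta_rot": [0, 0, 0]}
    - {"claw": 0, "slide": [8, 0, 0], "delta_rot": [0, 0, 0]}
    - {"claw": 0, "slide": [2, 0, 0], "delta_rot": [0, 0, 0]}
    - {"claw": 0, "slide": [0, 0, 0], "delta_rot": [0, 0, 0]}
    - {"claw": 0, "slide": [0, 0, 0], "delta_rot": [0, 0, 0]}
    - {"claw": 80, "slide": [0, 0, 0], "delta_rot": [0, 0, 0]}
    - {"claw": 80, "slide": [0, 0, 0], "delta_rot": [0, 0, 0]}
    - {"claw": 80, "slide": [0, 0, 0], "delta_rot": [0, 0, 0]}
    - {"claw": 80, "slide": [0, 0, 0], "delta_rot": [0, 0, 0]}
    - {"claw": 80, "slide": [0, 0, 0], "delta_rot": [0, 0, 0]}

```text
time: 27.78
eef_pos: [0.659, 0.164, 0.0042]
tcp_rot: [0.707, -0.005, 0.707, 0.005]
contact_force: [0.6, -0.2, -0.5]
gripper_width: 0.0684
```

>>> drive_tool:
  deltas:
    - {"claw": 80, "slide": [-15, 0, 0], "delta_rot": [0, 0, 0]}
    - {"claw": 80, "slide": [-30, 0, 0], "delta_rot": [0, 0, 0]}
    - {"claw": 80, "slide": [-35, 0, 0], "delta_rot": [0, 0, 0]}
    - {"claw": 80, "slide": [-35, 0, 0], "delta_rot": [0, 0, 0]}
    - {"claw": 80, "slide": [-35, 0, 0], "delta_rot": [0, 0, 0]}
    - {"claw": 80, "slide": [0, -38, -5], "delta_rot": [0, 0, 0]}
    - {"claw": 80, "slide": [0, -38, -10], "delta_rot": [0, 0, 0]}
    - {"claw": 80, "slide": [0, -38, -10], "delta_rot": [0, 0, 0]}
    - {"claw": 80, "slide": [0, -38, -10], "delta_rot": [0, 0, 0]}
    - {"claw": 80, "slide": [0, -38, -10], "delta_rot": [0, 0, 0]}

```text
time: 28.62
eef_pos: [0.6162, -0.0281, 0.1557]
tcp_rot: [0.708, -0.005, 0.707, 0.005]
contact_force: [0.9, -0.7, 0.5]
gripper_width: 0.0703
```

>>> drive_tool:
  deltas:
    - {"claw": 80, "slide": [0, -38, -10], "delta_rot": [0, 0, 0]}
    - {"claw": 80, "slide": [0, -38, -10], "delta_rot": [0, 0, 0]}
    - {"claw": 80, "slide": [0, -38, -10], "delta_rot": [0, 0, 0]}
    - {"claw": 80, "slide": [0, -38, -10], "delta_rot": [0, 0, 0]}
    - {"claw": 80, "slide": [0, -38, -10], "delta_rot": [0, 0, 0]}
    - {"claw": 80, "slide": [0, -38, -10], "delta_rot": [0, 0, 0]}
    - {"claw": 80, "slide": [0, -38, -10], "delta_rot": [0, 0, 0]}
    - {"claw": 80, "slide": [0, 0, 0], "delta_rot": [0, 0, 0]}
    - {"claw": 80, "slide": [0, 0, 0], "delta_rot": [0, 0, 0]}

```text
time: 29.37
eef_pos: [0.5499, -0.2957, 0.1553]
tcp_rot: [0.707, -0.004, 0.707, 0.003]
contact_force: [1.0, 0.1, 0.5]
gripper_width: 0.0701
```

```bash
python3 -c "
from h import *
need(.660,.164,.0055)
t=env.camera('top')['color'][120:280,120:320,::-1]; s=env.camera('side')['color'][90:280,140:380,::-1]
t=cv2.resize(t,None,fx=2,fy=2,interpolation=cv2.INTER_CUBIC);s=cv2.resize(s,None,fx=1.6666,fy=1.68421,interpolation=cv2.INTER_CUBIC)[:320]
cv2.imwrite('pics/g.png',np.hstack([t,s]))"
```

```text
t 29.37 pos [ 0.5499 -0.2957  0.1553] jaw 1.581 tilt [0.     0.001  0.0005] slide [149.7 458.6 114.7]
```

View pics/g.png

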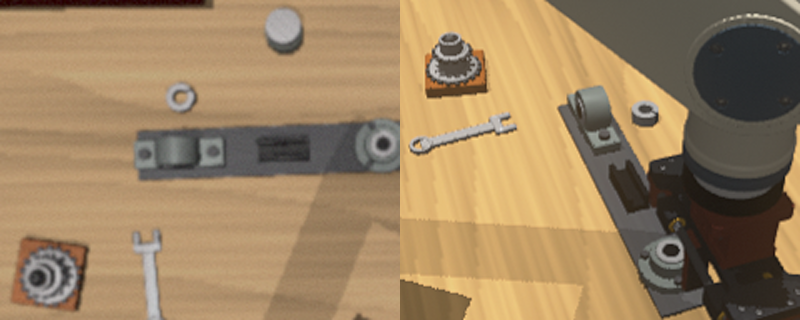

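All in place: collar at top px (210.5,168.5), guide (261.5,194), jar (262,134.5) unmoved. A final numeric check before handing in.

```bash
python3 -c "
from h import *
print(world('top',(210.5,168.5),.018),world('top',(261.5,194),.03),world('top',(210,196.5),.02))
print(env.get_state()['contact_force']); print(env.finish_job())"
```

```text
[0.65741118 0.16081756] [0.58423491 0.0195107 ] [0.57935427 0.16174529]
[-0.94050359  0.08620008  0.11053866]
the job is handed in; nothing more can be done
None
```

The parts are set out as asked and the job is handed in at about 29 s of the 109 s allowed. No verdict came back.

| Part | Final check |
|---|---|
| Sprockets | The large one is on the post with the small one on top. Both are boss up and look level and fully down in the side view. I did not measure their seated heights. |
| Chain guide | Upright on the bar, about 2 mm from midway by the top camera. |
| Shaft collar | Flat on the bench, about 78 mm behind the pillow block's centre (target 80) and about 3 mm to one side along its long face. |
| Jar | Standing where it was. |
| Gripper | Open, raised clear of everything, with no contact force beyond sensor noise. |

The two cameras differed by up to about 5 mm at the height of the post top. To seat the large sprocket I therefore compared it with the post in the side view alone. I lined up the small one from the arm's reading and checked it in the same view. No check failed.

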